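# Load the tape cassette into the label printer

## Robot

A 6-joint arm with a two-finger parallel gripper is mounted at the origin on the work surface. World frame = base frame: x ahead of the robot, y to its left, z up, the work surface at z = 0. Lengths are in mm, angles in rad, forces in N, time in s.
With the tool pointing down it reaches from about 350 to 875 mm from the base axis. Payload 4.2 kg.
Tool frame: the origin (TCP) lies at the very end of the fingers, on their centre line; the grasp point (between the pads) lies 19 mm behind it; z points along the fingers, y is the line along which they close (so a half turn about z gives the same grasp; the last joint's range is limited). The gripper opens to 85 mm and grips with 20 to 120 N. Pads are 22 mm wide; open, the fingers measure 114 mm over their backs; the gripper's body (76 mm by 85 mm) begins 54 mm behind the grasp point. The pads swing forward as they close: fully open they stand 13 mm farther back than shut.
Start: joints at [-1.026, 0.385, 0.008, 0, -1.194, -0.259], TCP at [176.219, -599.621, 195.812] pointing down, gripper open.
Joint ranges: [-3.14, 3.14], [-1.21, 2.06], [-1.07, 1.41], [-3.16, 2.05], [-2.99, -0.16], [-3.1, 3.1]. Speed limits (rad/s): [2.79, 2.79, 3.14, 3.14, 3.14, 3.14].

## Interface

Orientations are given as a unit quaternion [x, y, z, w].
In Python, from bench import arm gives the robot as it stands. The module is installed in compiled form; this text tells all that it offers.
- The arm moves only by the tool drive_tool, never from a script. Its argument "targets" is a list of rows, each a list of 5 numbers: the closure, from -1 (fully open) to 1 (shut), then the shift along the tool's x, y, z in mm, then the turn about the tool's z in degrees. In form: [[grip, tx, ty, tz, roll], ...]. A call has 1 to 12 rows; each row is the pose to reach, as a shift and turn from the pose commanded when the call began, along the tool's axes at that moment; what a row does not reach only later rows make up. A row lasts 1/10 s, in which the tool goes at most 50 mm and 8.59 degrees, less where a joint would pass 70% of its speed; a pose out of reach is approached as far as the arm can. A call with a gripper value outside its range is refused whole. The fingers move at their own pace and stop on an object; the grip force is fixed at half the most. Time passes only in rows, so rows that repeat a pose let the fingers close. It gives the time, the measured TCP pose, the force, the opening and the grip force at its end, in the units of the state.
- arm.read_state(): the state, without advancing time (a new reading comes with each control period).
- arm.get_image(name): name is "side" or "top"; returns the picture (420x560x3 uint8, blue, green, red); there is no depth.
- arm.camera_params(name): a dict with "fov_y" (degrees; the focal length in pixels is half the picture's height over the tangent of half this angle, whatever the lens; pixels are square), "cx", "cy" (the principal point, pixels), "rvec" (rotation vector, rad) and "tvec" (3), from world to camera coordinates, as OpenCV has them. Camera axes: x right, y down, z forward; pixel columns grow to the right and rows downward; lengths in mm; the calibration is good to about 2 mm. A picture is of the moment at which its call begins. camera_params takes no time and is no camera call.
- arm.job_done(): hands the job in; it is judged then, once.
The state is a dict: "clock": time; "joints": joint angles; "joint_vel": joint speeds; "joint_efforts": joint torques, N m; "position": TCP position; "ee_rot": TCP orientation; "contact_force": force on the tool from outside, world axes, zero at the start; "wrist_torque": the same for the moment, N m; "gripper_width": finger opening in mm; "grasp_force": force on a finger pad.
Only numpy, scipy, OpenCV 4.12 (cv2) and the standard library are available. Lean on these libraries where they do the work, as an engineer would, in place of code of your own. Each camera call takes 0.05 s, during which the arm holds its last target. There are 200 camera calls.

## Task

The label printer on the tailor's table stands open and its fresh tape cassette lies beside it. Put the cassette into the bay the right way round, so that it sits down between the guides, and let go of it; then bring the lid over and press down on the lip until the catch snaps and the lid stays shut, driving the cassette home. Feel your way in and do not force anything: neither the printer, its lid nor the cassette may be pushed harder than 20 N. Leave the thread and the seam ripper where they are.

Things in the scene. Friction and masses are not known exactly. Their poses are not given: they have to be found in the camera images.
- printer: Off-white desktop label printer, fixed, 200 x 200 mm, 70 mm high without its lid. Origin: centre of its underside; x points from its front (keys, -x) to its back (hinge, +x), y to its left, z up. The front 78 mm is a low key deck (under 50 mm); behind it the casing with an open-topped bay 100 mm (x) by 124 mm (y), rim 68 to 70 mm above the table.
- bay (a point): The cassette's place when home: centre of the bay's floor, 42 mm behind the printer's origin, 38 mm above the table, axes as the printer's. The cassette's origin and axes belong here. Two soft sprung pads hold a loosely placed cassette 4 mm above this floor; under the latched lid it stays 0.6 mm above it.
- guides (a point): 18 mm straight above bay: level of the square tops of the corner guides round the cassette's place, 0.8 mm play a side; a misplaced cassette rests on them at this height. A steel print head block as high fills the front left corner, where the cassette has its notch. Beside both long sides the bay is free for 46 mm in the middle and 35 mm outward, for the fingers.
- lid_hinge (a point): Point on the lid's hinge axis, mid-width, 94 mm behind the printer's origin and 73 mm above the table; the axis runs along the printer's y. The hinge is stiff and slightly damped: the lid stays where it is left and takes 1 to 2 N at the lip to swing.
- lid_lip (a point): Top of the lid's finger lip at its front edge, where to press: 125 mm from the hinge, on the outer face, mid-width. The lip is 40 mm wide (y), from 123 to 133 mm from the hinge. Its axes turn with the lid and equal the printer's at joint value 0, when it is 75 mm above the table.
- lid (a joint): Angle of the lid, a plate 123 x 140 mm, 4 mm thick, its mid-plane through the hinge axis. 0 = level, latched; 1.57 upright; starts leaning back at 1.9 to 2.3.
- catch_edge (a point): Sprung steel catch inside the bay's front wall, mid-width, 61.5 mm above the table. Force at the lip: up to 6 N over the last 8 mm of travel (cassette, catch), then over the last 1 mm two stiff pins raise it steeply to about 13 N at angle 0, where the catch snaps over the lid's hook; beyond it rises 10 N per mm. Pressed too little, the lid springs back to 0.008 rad or more.
- cassette: Loose grey plastic tape cassette, a flat box 78 mm (x) by 50 mm (y) by 28 mm high, about 70 g, lying flat, with two round reel holes through it along x. Origin: centre of its underside, z up. A square notch 12 x 12 mm is cut through its full height at the -x, +y corner: that is its front left corner when loaded. To be taken across its 50 mm width.
- spool: Spool of white thread with blue ends, standing, 49 mm across and 80 mm high; origin at the centre of its foot. Bystander.
- cone: Cone of black thread with a yellow top, standing, 59 mm across its foot and 118 mm high; origin at the centre of its foot. Bystander.
- ripper: Seam ripper with an orange handle, lying flat, 110 mm long and 9 mm high; origin under its middle, x along it. Bystander.
Mind the look-alikes: they are no part of the job. Of the things that look like the cassette, take the one that is farthest to the robot's left at the start.

How it is judged:
By the outcome, as a careful person would: the job done as asked, in the order asked, and still so for the second after the job is handed in, with the robot touching nothing.
It also fails if it takes over 61 s, if anything falls off the work surface, if the arm or the gripper's body presses on something with over 40 N, if the wrist force passes 120 N, or if a joint passes its speed limit or range.

## Working session

There is one attempt and no reset: what is moved stays moved. The work goes in short steps, Python scripts to look and compute and a tool call to move; the robot and the scene stay as the last step left them, time stands still between calls to the robot, and variables do not carry over. Pictures are saved under pics/ and viewed, at most 10 in all, crops included, and the job is handed in when it is done.

Besides the shell and the picture viewer there is one more tool, called after "Call:" by a JSON object that holds its "api" and its "payload", one argument or row to a line. drive_tool: Moves the arm, as the interface text tells. Its arguments: {"type":"object","properties":{"targets":{"type":"array","items":{"type":"array","items":{"type":"number"}}}},"required":["targets"]}

```bash
mkdir -p pics; python3 - <<'E'
from bench import arm
import cv2
for n in("top","side"):
    cv2.imwrite(f"pics/{n}0.png",arm.get_image(n)); print(n,arm.camera_params(n))
s=arm.read_state();print(s)
E
```

```text
top {'fov_y': 46.50104902234677, 'cx': 274.40453965675465, 'cy': 209.76780202894645, 'rvec': array([ 2.17028684, -2.14339885,  0.11238364]), 'tvec': array([ -16.40035431,  498.44967587, 1273.86207522])}
side {'fov_y': 47.131462466496856, 'cx': 281.09080236256443, 'cy': 207.2127268493533, 'rvec': array([ 0.54059914, -2.44771136,  1.49034184]), 'tvec': array([ 431.77338829,  193.74947679, 1096.1939333 ])}
{'clock': 0.1, 'joints': array([-1.02638622e+00,  3.85497918e-01,  6.74115277e-03, -4.10824330e-04,
       -1.19398520e+00, -2.58581903e-01]), 'joint_vel': array([-0.00196553, -0.00152492,  0.00399445,  0.00130224, -0.00153599,
       -0.0020529 ]), 'joint_efforts': array([ 2.44012972e-04, -3.93318844e+01,  1.88928884e+01,  4.19790789e+00,
       -2.61798399e-03,  1.05626910e-05]), 'position': array([ 176.04737314, -599.07569465,  194.8152479 ]), 'ee_rot': array([-1.42353040e-01,  9.89815452e-01,  9.70069418e-04, -2.04428359e-04]), 'contact_force': array([-0.79839255,  0.22148603,  0.64077122]), 'wrist_torque': array([ 6.20487715e-03, -5.56216519e-03,  3.89748281e-05]), 'grasp_force': 0.0, 'gripper_width': 85.19779502547993}
```

View pics/top0.png

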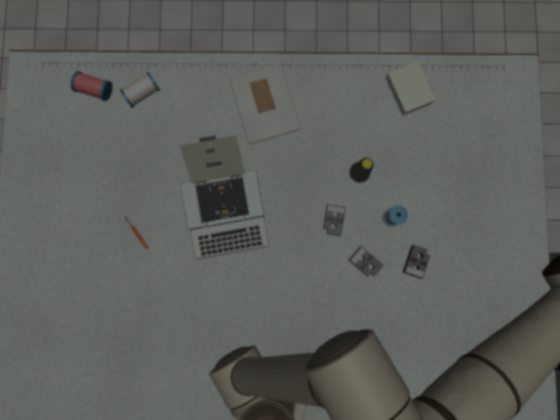

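View pics/side0.png

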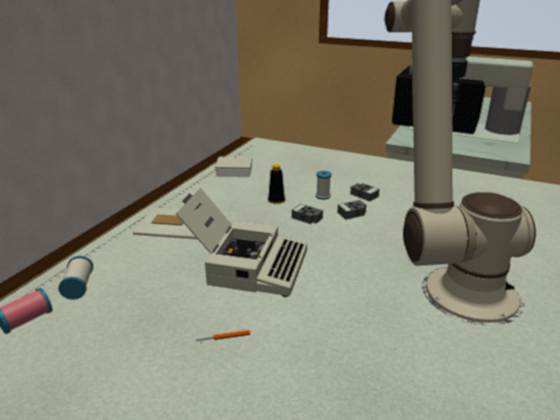

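Top view: there are three cassette-like boxes, at (335,220), (366,262) and (417,261). The printer is at (225,213) with its lid open toward the top, the ripper at (137,233), the cone at (363,168) and the spool at (397,215). Image left should be the robot's left (+y), so (335,220) is the candidate. I'll confirm that with a crop.

```bash
cat > h.py <<'E'
import numpy as np, cv2
from bench import arm
def cam(n):
    p=arm.camera_params(n); f=210/np.tan(np.radians(p["fov_y"]/2))
    K=np.array([[f,0,p["cx"]],[0,f,p["cy"]],[0,0,1]])
    return K,np.array(p["rvec"],float),np.array(p["tvec"],float)
def unproj(n,uv,z):
    K,r,t=cam(n);R=cv2.Rodrigues(r)[0]
    d=R.T@np.linalg.inv(K)@np.array([*uv,1.]);c=-R.T@t
    return c+d*(z-c[2])/d[2]
def proj(n,P):
    K,r,t=cam(n);return cv2.projectPoints(np.array(P,float).reshape(-1,3),r,t,K,None)[0].reshape(-1,2)
def crop(src,x,y,w,h,s,out,grid=10):
    im=cv2.imread(src)[y:y+h,x:x+w] if isinstance(src,str) else src[y:y+h,x:x+w]
    im=cv2.resize(im,None,fx=s,fy=s,interpolation=cv2.INTER_CUBIC)
    im=np.clip(im.astype(float)*1.5,0,255).astype(np.uint8)
    for g in range(0,w,grid): cv2.line(im,(g*s,0),(g*s,6),(0,0,255),1);cv2.putText(im,str(x+g),(g*s,18),0,.35,(0,0,255),1)
    for g in range(0,h,grid): cv2.line(im,(0,g*s),(6,g*s),(0,0,255),1);cv2.putText(im,str(y+g),(8,g*s+4),0,.35,(0,0,255),1)
    cv2.imwrite(out,im)
E
python3 - <<'E'
from h import *
crop("pics/top0.png",310,190,130,100,6,"pics/c1.png")
crop("pics/top0.png",175,130,100,135,4,"pics/c2a.png")
a=cv2.imread("pics/c2a.png")
crop("pics/side0.png",170,180,145,120,2,"pics/c2b.png")
b=cv2.imread("pics/c2b.png");o=np.zeros((540,800,3),np.uint8);o[:,:400]=a;o[:240,400:690]=b
crop("pics/side0.png",285,180,100,45,4,"pics/c2b.png",10);b=cv2.imread("pics/c2b.png");o[300:480,400:800]=b
cv2.imwrite("pics/c2.png",o)
for uv in[(335,220),(366,262),(417,261)]:print(unproj("top",uv,28))
print(unproj("top",(225,230),70))
E
```

```text
[ 473.24255531 -171.49691032   28.        ]
[ 363.34660134 -252.74751899   28.        ]
[ 367.69288706 -386.45548861   28.        ]
[439.98826344 115.61508828  70.        ]
```

View pics/c1.png

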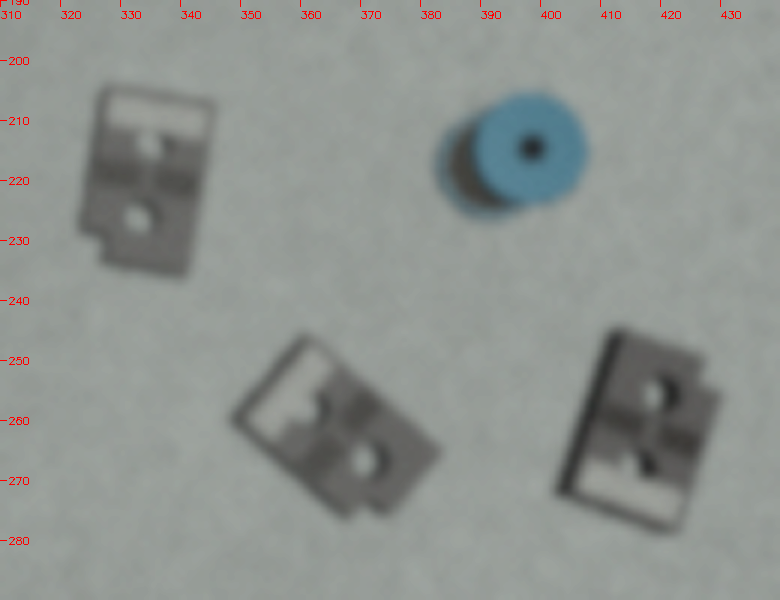

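View pics/c2.png

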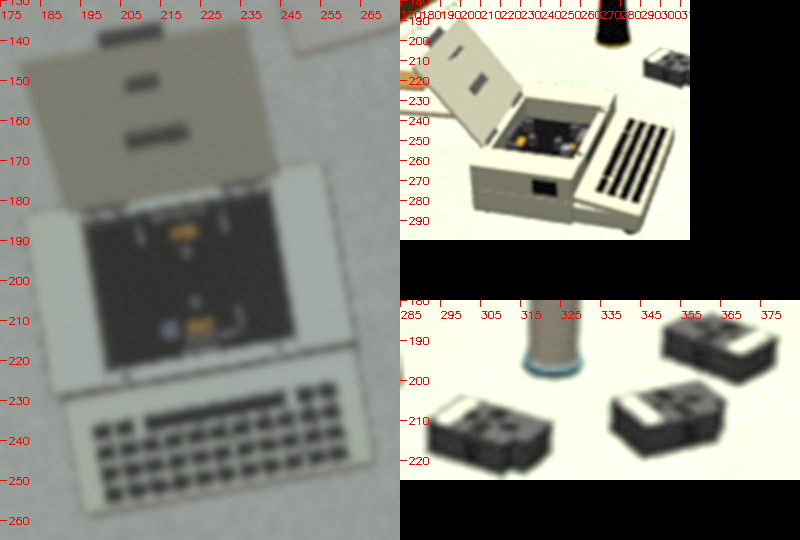

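Crop 1: the candidate (335,219) is grey with two reel holes, a white label at the back and a notch at lower left (-x,+y). It is the leftmost of the three, the others being (366,262) and (417,261), so it is the right one. Crop 2: the bay corners are near (196,185), (243,177), (249,214) and (202,222), and the lid lip is near (207,139).

```bash
cat > fit.py <<'E'
from h import *
from scipy.optimize import least_squares
def T(p,M):
    M=np.array(M,float);c,s=np.cos(p[2]),np.sin(p[2])
    return np.c_[p[0]+c*M[:,0]-s*M[:,1],p[1]+s*M[:,0]+c*M[:,1],M[:,2]]
def fit(obs,x0):
    def r(p,out=None):
        return np.concatenate([ (proj(n,T(p,M))-np.array(uv)).ravel() for n,M,uv in obs])
    q=least_squares(r,x0,loss="soft_l1");print(q.x.round(3));print(r(q.x).reshape(-1,2).round(1).tolist());return q.x
E
cat > m1.py <<'E'
from fit import *
t=lambda L,x0,y0,s:[((a+.5)/s-.5+x0,(b+.5)/s-.5+y0) for a,b in L]
R=cv2.Rodrigues(cam("top")[1])[0];print("topcam",-R.T@cam("top")[2]);R=cv2.Rodrigues(cam("side")[1])[0];print("sidecam",-R.T@cam("side")[2])
ct=("top",[[39,25,28],[39,-25,28],[-39,-25,28],[-27,25,28],[-39,13,28]],t([(105,87),(215,103),(186,276),(80,230),(100,262)],310,190,6))
cs=("side",[[39,25,28],[-27,25,28],[-39,13,28],[-39,-25,28]],t([(30,112),(107,138),(130,137),(150,120)],285,180,4))
# wait: crop b2 was pasted at (400,300): coords above are local
for o in([ct],[cs],[ct,cs]):fit(o,[473,-171,0])
pt=("top",[[92,62,69],[92,-62,69],[-8,-62,69],[-8,62,69],[-22,100,70],[-22,-100,70],[100,-100,70],[100,100,70]],
 t([(85,222),(270,190),(295,337),(107,370),(55,393),(357,345),(318,165),(25,212)],175,130,4))
ps=("side",[[100,100,70],[-22,100,70],[-22,-100,70],[100,100,0]],t([(72,164),(182,176),(214,95),(73,209)],170,180,2))
for o in([pt],[ps],[pt,ps]):p=fit(o,[450,110,0.15])
def lid(uvt,uvs):
    def r(a):
        P=[[94-125*0-128*-(-1)*np.cos(a[0]) ,0,73+128*np.sin(a[0])]]
        return np.r_[proj("top",T(p,P))[0]-uvt,proj("side",T(p,P))[0]-uvs]
    q=least_squares(r,[2.1]);print("lid",q.x,r(q.x).round(1))
lid(np.array([207.2,138.8]),np.array([185,200.]))
E
python3 m1.py
```

```text
topcam [ 349.05119658  -25.4932024  1322.48213465]
sidecam [ 18.34137522 984.38100079 675.47457187]
[ 4.74141e+02 -1.68194e+02 -1.66000e-01]
[[-0.2, -0.4], [0.0, 0.2], [0.1, 0.2], [-0.1, 0.0], [0.2, -0.0]]
[ 4.72791e+02 -1.77567e+02 -1.86000e-01]
[[-0.2, 0.5], [-0.4, 0.2], [-0.3, -0.0], [1.6, -0.8]]
[ 4.73433e+02 -1.69206e+02 -1.54000e-01]
[[0.0, -0.1], [0.2, 0.3], [0.7, 0.4], [0.3, 0.4], [0.8, 0.3], [-1.6, 1.9], [-1.3, 1.4], [-1.2, 1.0], [0.4, 0.1]]
[4.79504e+02 1.18081e+02 1.82000e-01]
[[-0.5, -1.0], [0.3, -1.0], [0.3, -0.1], [-0.1, -0.3], [-1.0, 1.8], [0.2, 0.6], [2.2, -0.3], [-0.4, 0.9]]
[4.80178e+02 1.14143e+02 2.36000e-01]
[[-0.1, -0.1], [-2.4, -0.0], [0.3, -3.1], [1.6, 2.7]]
[4.78918e+02 1.17263e+02 1.96000e-01]
[[-0.6, -0.4], [0.1, -1.0], [0.6, -0.2], [0.3, 0.2], [-0.5, 2.5], [0.5, 0.4], [1.9, -0.5], [-0.5, 1.7], [-1.4, -0.5], [-4.4, 0.9], [1.6, -2.2], [0.3, 2.3]]
lid [2.31161303] [ 0.4 -0.9  0.3 -0.5]
```

```bash
cat > m2.py <<'E'
from fit import *
im=cv2.imread("pics/top0.png").astype(float)
x,y,w,h,s=190,170,66,56,12
c=cv2.resize(im[y:y+h,x:x+w],None,fx=s,fy=s,interpolation=cv2.INTER_CUBIC)
c=np.clip(255*(np.clip(c,0,255)/140)**0.5,0,255).astype(np.uint8)
p=[479.5,118,.18]
def d(P,col):
    q=proj("top",T(p,P));q=((q-[x,y]+.5)*s-.5).astype(int)
    cv2.polylines(c,[q.reshape(-1,1,2)],True,col,1)
d([[92,62,69],[92,-62,69],[-8,-62,69],[-8,62,69]],(0,255,0))
d([[92,62,38],[92,-62,38],[-8,-62,38],[-8,62,38]],(255,255,0))
d([[81,25,56],[81,-25,56],[3,-25,56],[3,13,56],[15,13,56],[15,25,56]],(0,0,255))
for g in range(0,w,10):cv2.putText(c,str(x+g),(g*s,10),0,.35,(0,0,255),1)
for g in range(0,h,10):cv2.putText(c,str(y+g),(0,g*s+4),0,.35,(0,0,255),1)
cv2.imwrite("pics/bay.png",c[:600,:800])
E
python3 m2.py
```

```text
(no output)
```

View pics/bay.png

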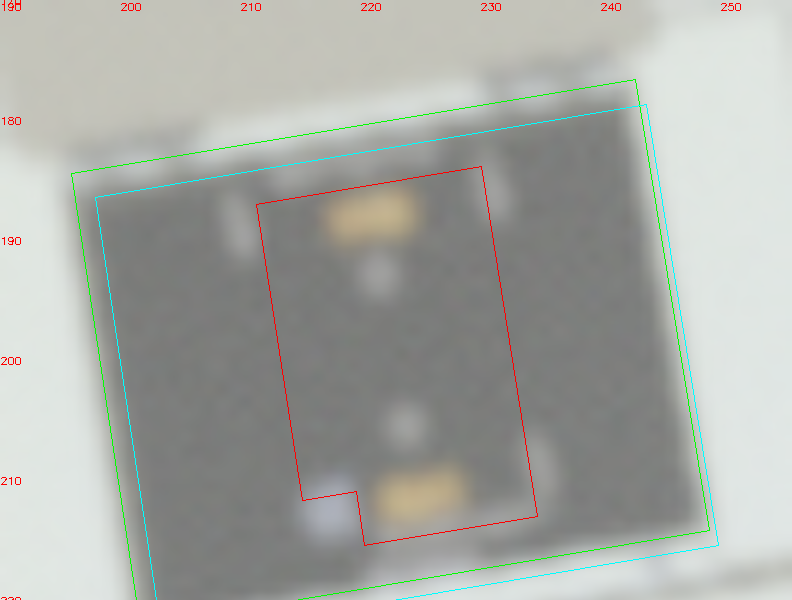

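The bay crop shows the guides at (211,188), (231,186) and (235,208), the print-head block at (217,212) at front left, and the orange pads at (221,188) and (225,211). The block and pads say my fit should shift about 2.7 mm along +x and 0.8 mm along +y. That puts the printer at about (482, 119.3) with yaw 0.185, and the cassette at (474, -168.5) with yaw -0.166. Next I move above the cassette.

Call:
{"api": "drive_tool", "payload": {
  "targets": [
    [-1,-407.4,329.8,40,25.9],
    [-1,-407.4,329.8,40,25.9],
    [-1,-407.4,329.8,40,25.9],
    [-1,-407.4,329.8,40,25.9],
    [-1,-407.4,329.8,40,25.9],
    [-1,-407.4,329.8,40,25.9],
    [-1,-407.4,329.8,40,25.9],
    [-1,-407.4,329.8,40,25.9],
    [-1,-407.4,329.8,40,25.9],
    [-1,-407.4,329.8,40,25.9],
    [-1,-407.4,329.8,40,25.9],
    [-1,-407.4,329.8,40,25.9]
  ]
}}

```text
clock: 1.3
position: [475.9, -165.3, 155.1]
ee_rot: [0.08, 0.997, 0.0, -0.0]
contact_force: [-0.4, -0.2, 0.5]
gripper_width: 85.6
grasp_force: 0.0
```

```bash
cat > go.py <<'E'
import sys
from h import *
from scipy.spatial.transform import Rotation as Ro
# usage: go.py x y z yaw_of_tool_y(deg) -> tool shift & roll from the measured pose
s=arm.read_state();R=Ro.from_quat(s["ee_rot"]).as_matrix()
a=np.degrees(np.arctan2(R[1,1],R[0,1]))
print("t",s["clock"],"pos",s["position"].round(2),"yawY",a.round(2),"F",s["contact_force"].round(2),"M",s["wrist_torque"].round(2),"w",round(s["gripper_width"],1),"tilt",R[:,2].round(4))
if len(sys.argv)>1:
    v=list(map(float,sys.argv[1:]));d=R.T@(np.array(v[:3])-s["position"])
    print("shift",d.round(2),"roll",-((v[3]-a+180)%360-180))
E
python3 go.py 474 -168.5 8 80.5
```

```text
t 1.3 pos [ 475.92 -165.31  155.07] yawY 80.77 F [-0.37 -0.2   0.5 ] M [-0.02  0.02 -0.01] w 85.6 tilt [-5.e-04  3.e-04 -1.e+00]
shift [  1.3   -3.49 147.07] roll 0.2706591369445164
```

Call:
{"api": "drive_tool", "payload": {
  "targets": [
    [-1,0,0,50,0],
    [-1,0,0,100,0],
    [-1,0,0,125,0],
    [-1,0,0,125,0],
    [-1,0,0,125,0]
  ]
}}

```text
clock: 1.8
position: [474.4, -168.9, 31.2]
ee_rot: [0.083, 0.997, -0.0, -0.0]
contact_force: [-0.0, -0.5, 1.1]
gripper_width: 85.1
grasp_force: 0.0
```

```bash
python3 go.py 474 -168.5 7 80.5
```

```text
t 1.8 pos [ 474.39 -168.88   31.23] yawY 80.47 F [-0.01 -0.53  1.06] M [ 0.03 -0.05 -0.02] w 85.1 tilt [-1.e-04 -5.e-04 -1.e+00]
shift [ 0.45  0.32 24.23] roll -0.028368536836893554
```

Call:
{"api": "drive_tool", "payload": {
  "targets": [
    [-1,0.4,0.3,26,0],
    [-1,0.4,0.3,26,0],
    [0.0,0.4,0.3,26,0],
    [0.3,0.4,0.3,26,0],
    [0.6,0.4,0.3,26,0],
    [1,0.4,0.3,26,0],
    [1,0.4,0.3,26,0],
    [1,0.4,0.3,26,0]
  ]
}}

```text
clock: 2.6
position: [473.9, -168.0, 5.0]
ee_rot: [0.083, 0.997, -0.0, 0.0]
contact_force: [0.5, 0.4, -0.5]
gripper_width: 0.3
grasp_force: 0.0
```

```bash
python3 - <<'E'
from h import *
t,s=arm.get_image("top"),arm.get_image("side")
cv2.imwrite("pics/t1.png",t);cv2.imwrite("pics/s1.png",s)
crop(t,290,150,100,140,4,"pics/a.png");crop(s,265,120,100,140,4,"pics/b.png")
cv2.imwrite("pics/ab.png",np.hstack([cv2.imread("pics/a.png"),cv2.imread("pics/b.png")]))
E
python3 go.py
```

```text
t 2.7 pos [ 473.82 -167.97    4.85] yawY 80.48 F [-0.67 -0.   -0.25] M [ 0.06 -0.05 -0.01] w 0.0 tilt [ 0. -0. -1.]
```

View pics/ab.png

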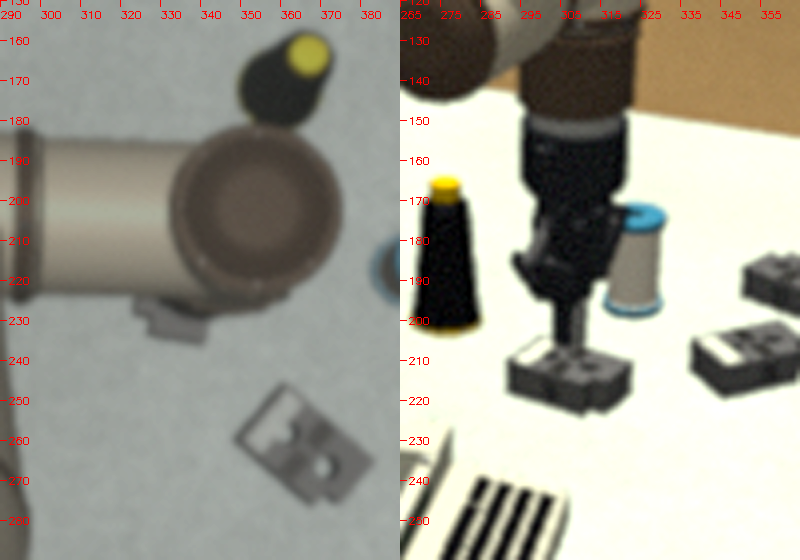

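```bash
python3 - <<'E'
from h import *
for n in("top","side"):
    print(n,proj(n,[[473.8,-168,5],[473.8,-168,28],[473.8,-168,78],[473.8,-168,140],[474,-193,28],[474,-143,28]]).round(1).tolist())
s=arm.read_state();print({k:np.round(v,3) for k,v in s.items()})
E
```

```text
top [[332.7, 220.6], [333.7, 219.8], [335.8, 217.9], [338.8, 215.4], [343.1, 219.8], [324.3, 219.6]]
side [[306.0, 216.8], [306.2, 209.8], [306.6, 194.2], [307.2, 174.3], [309.4, 206.2], [302.8, 213.4]]
{'clock': np.float64(2.7), 'joints': array([-0.017,  0.413, -0.524,  0.   , -0.634, -1.72 ]), 'joint_vel': array([-0.   ,  0.002, -0.   ,  0.   ,  0.002, -0.001]), 'joint_efforts': array([-1.0000e-03, -3.3850e+01,  1.2023e+01,  2.6710e+00, -1.0000e-03,
        0.0000e+00]), 'position': array([ 473.824, -167.974,    4.847]), 'ee_rot': array([ 0.083,  0.997, -0.   ,  0.   ]), 'contact_force': array([-0.666, -0.004, -0.254]), 'wrist_torque': array([ 0.062, -0.045, -0.013]), 'grasp_force': np.float64(0.0), 'gripper_width': np.float64(0.032)}
```

The side crop shows closed fingers ending at about (307,206), next to the cassette's rear top edge, and the cassette hasn't moved. The fingers missed it, so I'll raise and compare.

Call:
{"api": "drive_tool", "payload": {
  "targets": [
    [1,0,0,-40,0],
    [1,0,0,-80,0],
    [1,0,0,-80,0],
    [1,0,0,-80,0],
    [1,0,0,-80,0]
  ]
}}

```text
clock: 3.2
position: [472.7, -167.8, 83.8]
ee_rot: [0.083, 0.997, 0.0, -0.001]
contact_force: [-0.4, -0.5, -0.1]
gripper_width: 0.2
grasp_force: 0.0
```

```bash
python3 go.py; python3 - <<'E'
from h import *
t,s=arm.get_image("top"),arm.get_image("side")
cv2.imwrite("pics/t2.png",t);cv2.imwrite("pics/s2.png",s)
p=proj("side",[[473.8,-168,85],[473.8,-168,158]]);print(p)
def c(im,x,y,w,h,k):
    return cv2.convertScaleAbs(cv2.resize(im[y:y+h,x:x+w],None,fx=k,fy=k,interpolation=cv2.INTER_CUBIC),alpha=2.2)
o=np.hstack([c(cv2.imread("pics/s1.png"),280,170,50,60,8),c(s,280,170,50,60,8)])
for im,g in((o,0),):
    for i in range(6): cv2.putText(o,str(170+10*i),(0,80*i+10),0,.4,(0,0,255),1)
    for i in range(5): cv2.putText(o,str(280+10*i),(80*i,470),0,.4,(0,0,255),1);cv2.putText(o,str(280+10*i),(400+80*i,470),0,.4,(0,0,255),1)
cv2.imwrite("pics/cmp.png",o)
a=cv2.imread("pics/s0.png") if 0 else cv2.imread("pics/side0.png")
E
```

```text
t 3.2 pos [ 472.74 -167.83   83.83] yawY 80.46 F [-0.42 -0.52 -0.08] M [ 0.02  0.04 -0.01] w 0.2 tilt [-2.1e-03  4.0e-04 -1.0e+00]
[[306.69620316 192.03049007]
 [307.32638951 168.28631255]]
```

View pics/cmp.png

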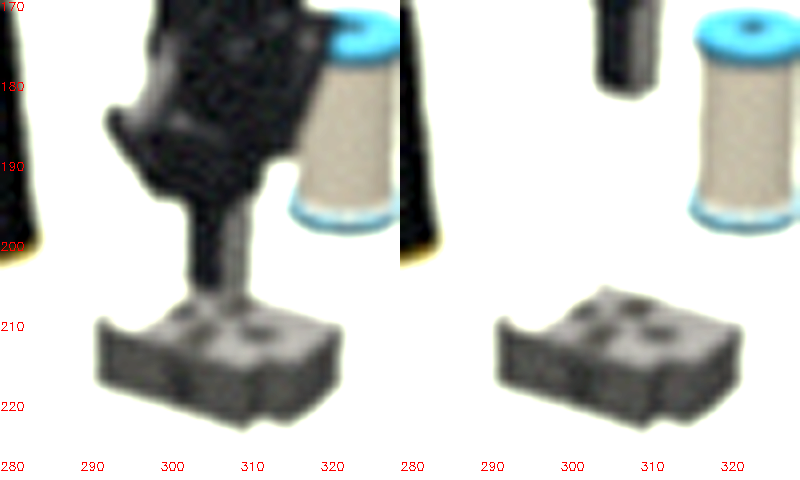

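The raised fingertip shows at (307,181), but the reported TCP projects to row 192. So the tips sit about 35 mm above the reported TCP, and the fingers closed above the cassette. I'll open, go lower in small steps and watch the force.

Call:
{"api": "drive_tool", "payload": {
  "targets": [
    [-1,0,0,0,0],
    [-1,0,0,0,0],
    [-1,0,0,0,0],
    [-1,0,0,40,0],
    [-1,0,0,70,0],
    [-1,0,0,80,0],
    [-1,0,0,80,0],
    [-1,0,0,84,0],
    [-1,0,0,87,0],
    [-1,0,0,87,0]
  ]
}}

```text
clock: 4.3
position: [474.3, -168.0, -1.5]
ee_rot: [0.083, 0.997, 0.0, 0.001]
contact_force: [-0.8, -0.2, -0.6]
gripper_width: 85.6
grasp_force: 0.0
```

```bash
python3 go.py; python3 - <<'E'
from h import *
s=arm.get_image("side");cv2.imwrite("pics/s3.png",s)
for r in range(196,222,2):print(r,s[r,284:332].mean(1).astype(int).tolist())
E
```

```text
t 4.3 pos [ 474.29 -168.     -1.54] yawY 80.47 F [-0.77 -0.23 -0.57] M [ 0.06 -0.03 -0.01] w 85.6 tilt [ 0.0015 -0.     -1.    ]
196 [79, 139, 170, 176, 171, 137, 65, 14, 19, 24, 28, 24, 17, 12, 11, 32, 32, 18, 61, 128, 172, 178, 176, 177, 177, 179, 176, 142, 66, 7, 6, 9, 6, 17, 45, 81, 100, 99, 99, 101, 99, 98, 98, 98, 97, 100, 124, 163]
198 [53, 120, 167, 175, 171, 162, 134, 107, 83, 63, 43, 18, 8, 14, 13, 13, 13, 44, 108, 159, 178, 179, 179, 178, 177, 176, 174, 157, 126, 103, 79, 56, 49, 55, 66, 72, 72, 66, 64, 65, 64, 66, 68, 78, 99, 132, 160, 177]
200 [57, 116, 159, 172, 172, 173, 173, 173, 171, 167, 133, 61, 11, 11, 13, 19, 35, 60, 107, 153, 174, 176, 175, 176, 176, 175, 176, 177, 176, 174, 171, 169, 170, 171, 171, 171, 169, 163, 154, 151, 153, 161, 168, 170, 173, 176, 175, 175]
202 [136, 158, 171, 173, 176, 175, 174, 175, 175, 171, 139, 64, 11, 14, 14, 23, 41, 65, 113, 161, 178, 177, 174, 174, 174, 174, 176, 177, 174, 175, 175, 175, 173, 172, 173, 173, 174, 174, 174, 174, 174, 174, 175, 174, 175, 175, 173, 175]
204 [176, 174, 174, 173, 174, 173, 172, 172, 175, 172, 140, 65, 10
[... 1229 characters left out ...]
, 143, 175, 178, 178, 177, 176, 176, 175, 176]
216 [170, 172, 172, 175, 177, 177, 163, 119, 57, 32, 34, 35, 36, 35, 34, 36, 33, 26, 24, 23, 28, 31, 33, 36, 38, 44, 43, 37, 32, 33, 35, 36, 38, 36, 31, 29, 28, 37, 87, 143, 173, 176, 174, 172, 173, 172, 175, 176]
218 [170, 170, 172, 173, 173, 173, 165, 142, 113, 87, 66, 55, 45, 40, 35, 33, 30, 26, 19, 22, 28, 33, 35, 38, 36, 37, 34, 27, 28, 36, 36, 37, 34, 35, 31, 31, 35, 65, 112, 153, 175, 177, 176, 176, 175, 178, 178, 177]
220 [173, 172, 171, 172, 172, 173, 174, 174, 174, 171, 167, 159, 144, 129, 114, 99, 84, 59, 43, 35, 32, 33, 30, 35, 35, 37, 32, 25, 23, 33, 35, 36, 31, 29, 37, 67, 111, 151, 172, 179, 178, 177, 177, 178, 175, 175, 175, 175]
```

The open finger tips show at rows 209 (near) and 198 (far), at about z=45, with xy correct. That confirms a pure z offset, so I continue down gently.

Call:
{"api": "drive_tool", "payload": {
  "targets": [
    [-1,0,0,10,0],
    [-1,0,0,18,0],
    [-1,0,0,24,0],
    [-1,0,0,28,0],
    [-1,0,0,30,0],
    [-1,0,0,30,0]
  ]
}}

```text
clock: 4.95
position: [473.6, -168.0, -32.6]
ee_rot: [0.083, 0.997, -0.0, -0.0]
contact_force: [-0.0, 1.0, 0.0]
gripper_width: 85.5
grasp_force: 0.0
```

```bash
python3 go.py; python3 - <<'E'
from h import *
s=arm.get_image("side");cv2.imwrite("pics/s4.png",s)
for c in(297,298,299,314,315,316):print(c,s[190:226,c].mean(1).astype(int).tolist())
E
```

```text
t 4.95 pos [ 473.57 -167.97  -32.6 ] yawY 80.47 F [-0.04  0.96  0.03] M [-0.01  0.02 -0.04] w 85.5 tilt [-8.e-04  0.e+00 -1.e+00]
297 [40, 26, 18, 17, 14, 12, 11, 11, 12, 14, 13, 7, 10, 8, 10, 12, 11, 13, 13, 13, 15, 15, 19, 18, 13, 13, 15, 9, 12, 52, 112, 162, 175, 174, 174, 174]
298 [33, 22, 13, 12, 11, 12, 15, 13, 10, 8, 14, 26, 40, 37, 25, 25, 10, 19, 17, 8, 9, 14, 15, 15, 16, 16, 15, 13, 15, 38, 92, 145, 174, 175, 174, 174]
299 [26, 15, 15, 11, 14, 30, 50, 57, 41, 15, 32, 68, 94, 85, 61, 42, 23, 15, 14, 17, 25, 24, 25, 30, 29, 28, 30, 31, 26, 38, 75, 130, 172, 178, 174, 171]
314 [13, 14, 16, 12, 19, 24, 24, 14, 8, 7, 8, 2, 9, 11, 8, 6, 19, 51, 78, 86, 76, 62, 65, 78, 68, 46, 37, 36, 39, 39, 34, 35, 67, 126, 171, 176]
315 [14, 16, 21, 18, 17, 13, 9, 15, 8, 11, 12, 9, 8, 8, 15, 8, 15, 44, 72, 85, 82, 78, 78, 85, 74, 50, 37, 37, 38, 37, 33, 34, 56, 115, 163, 175]
316 [8, 12, 15, 13, 15, 10, 17, 18, 15, 7, 2, 9, 9, 9, 6, 9, 15, 34, 64, 82, 85, 83, 84, 84, 75, 53, 36, 34, 34, 36, 30, 36, 67, 120, 163, 175]
```

Call:
{"api": "drive_tool", "payload": {
  "targets": [
    [-1,0,0,3,0],
    [-1,0,0,6,0],
    [-0.3,0,0,6,0],
    [0,0,0,6,0],
    [0.2,0,0,6,0],
    [0.4,0,0,6,0],
    [1,0,0,6,0],
    [1,0,0,6,0],
    [1,0,0,6,0]
  ]
}}

```text
clock: 5.9
position: [474.2, -168.0, -37.9]
ee_rot: [0.083, 0.997, -0.0, 0.0]
contact_force: [0.2, 0.4, 4.1]
gripper_width: 49.1
grasp_force: 63.1
```

Gripped at 49 mm. Lift.

Call:
{"api": "drive_tool", "payload": {
  "targets": [
    [1,0,0,-10,0],
    [1,0,0,-40,0],
    [1,0,0,-80,0],
    [1,0,0,-110,0],
    [1,0,0,-110,0],
    [1,0,0,-110,0]
  ]
}}

```text
clock: 6.5
position: [473.5, -167.8, 72.4]
ee_rot: [0.083, 0.997, 0.0, 0.001]
contact_force: [-0.3, -0.5, -0.9]
gripper_width: 49.1
grasp_force: 62.7
```

```bash
python3 go.py 523.3 127 72 100.6
```

```text
t 6.5 pos [ 473.48 -167.81   72.37] yawY 80.44 F [-0.26 -0.55 -0.85] M [-0.05  0.04  0.05] w 49.1 tilt [ 1.1e-03  6.0e-04 -1.0e+00]
shift [-1.7000e-01  2.9899e+02  5.9000e-01] roll -20.15956611342952
```

Call:
{"api": "drive_tool", "payload": {
  "targets": [
    [1,0,30,0,-4],
    [1,0,80,0,-10],
    [1,0,130,0,-16],
    [1,0,180,0,-20],
    [1,0,230,0,-20.1],
    [1,0,270,0,-20.1],
    [1,0,290,0,-20.1],
    [1,0,299,0,-20.1],
    [1,0,299,0,-20.1],
    [1,0,299,0,-20.1],
    [1,0,299,0,-20.1]
  ]
}}

```text
clock: 7.6
position: [522.7, 125.5, 71.5]
ee_rot: [-0.091, 0.996, -0.0, -0.001]
contact_force: [-0.2, 0.1, -1.2]
gripper_width: 49.1
grasp_force: 62.7
```

```bash
python3 go.py 523.3 127 37 100.6; cat > ov.py <<'E'
import sys
from fit import *
s=arm.read_state();p=s["position"];z=p[2]+37.7
c=[p[0],p[1],.1833]
t,sd=arm.get_image("top"),arm.get_image("side")
n=sys.argv[1];cv2.imwrite(f"pics/{n}t.png",t);cv2.imwrite(f"pics/{n}s.png",sd)
b=[483.0-.7,119.8-.5,.185]
def d(im,nm,x,y,w,h,k):
    o=cv2.convertScaleAbs(cv2.resize(im[y:y+h,x:x+w],None,fx=k,fy=k,interpolation=cv2.INTER_CUBIC),alpha=2.0)
    def pl(q,P,col):
        q=proj(nm,T(q,P));q=((q-[x,y]+.5)*k-.5).astype(int);cv2.polylines(o,[q.reshape(-1,1,2)],True,col,1)
    S=[[39,25],[39,-25],[-39,-25],[-39,13],[-27,13],[-27,25]]
    for zz in(z,z+28):pl(c,[[*a,zz] for a in S],(0,0,255))
    pl(b,[[92,62,69],[92,-62,69],[-8,-62,69],[-8,62,69]],(0,255,0))
    return o
A=d(t,"top",190,165,65,70,6);B=d(sd,"side",200,190,90,90,4)
o=np.zeros((420,760,3),np.uint8);o[:420,:390]=A;o[:360,395:755]=B;cv2.imwrite(f"pics/{n}.png",o)
E
python3 ov.py h1
```

```text
t 7.6 pos [522.68 125.46  71.45] yawY 100.47 F [-0.16  0.09 -1.18] M [-0.04 -0.04  0.02] w 49.1 tilt [-1.2e-03 -6.0e-04 -1.0e+00]
shift [-0.93  1.41 34.45] roll -0.1257861880941391
```

View pics/h1.png

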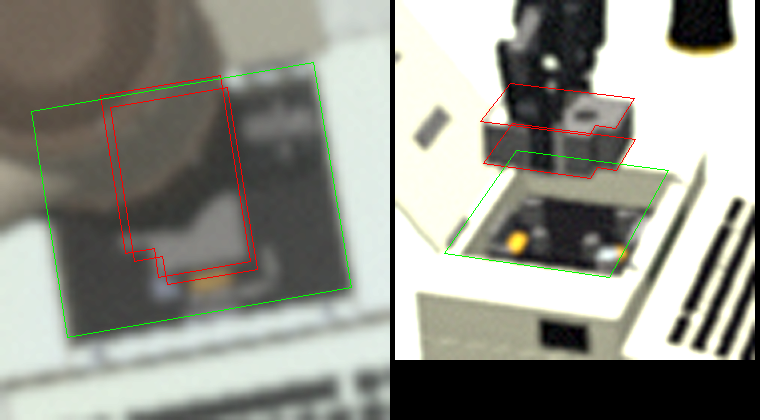

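The hover crop shows the held cassette, notch at front left, matching its projected outline over the bay. I now lower it to just above the guides.

Call:
{"api": "drive_tool", "payload": {
  "targets": [
    [1,-0.5,1.0,15,0],
    [1,-0.5,1.0,30,0],
    [1,-0.5,1.0,42,0],
    [1,-0.5,1.0,48,0],
    [1,-0.5,1.0,48,0],
    [1,-0.5,1.0,48,0]
  ]
}}

```text
clock: 8.3
position: [524.0, 128.0, 24.2]
ee_rot: [-0.092, 0.996, 0.0, 0.0]
contact_force: [-0.7, 0.3, -1.0]
gripper_width: 49.2
grasp_force: 62.7
```

```bash
python3 go.py 523.3 127 18 100.6; cat > edge.py <<'E'
from fit import *
from scipy.ndimage import map_coordinates,gaussian_filter
def edges(im,nm,pose,segs,rng=4.0):
    g=gaussian_filter(im.astype(float).mean(2),.5);out=[]
    for a,b in segs:
        P=T(pose,np.linspace(a,b,25));q=proj(nm,P);t=q[-1]-q[0];n=np.array([-t[1],t[0]])/np.hypot(*t)
        k=np.arange(-rng,rng+.01,.25)
        pts=q[:,None]+k[None,:,None]*n
        m=map_coordinates(g,[pts[...,1],pts[...,0]],order=1).mean(0)
        d=np.gradient(m)/.25;i=np.argmax(abs(d));out.append((k[i],round(d[i],1),n.round(2).tolist(),m[::2].astype(int).tolist()))
    return out
if __name__=="__main__":
    s=arm.read_state();p=s["position"];z=p[2]+37.7;im=arm.get_image("top");cv2.imwrite("pics/ed.png",im)
    print("cassette now: front edge, right edge(front part)")
    for e in edges(im,"top",[p[0],p[1],.1845],[([-39,-23,z+28],[-39,10,z+28]),([-37,-25,z+28],[-20,-25,z+28])]):print(e)
    i0=cv2.imread("pics/top0.png");print("cassette at start")
    for e in edges(i0,"top",[474.1,-168,-.166],[([-39,-23,28],[-39,10,28]),([-37,-25,28],[-20,-25,28])]):print(e)
E
python3 edge.py
```

```text
t 8.3 pos [523.96 127.96  24.15] yawY 100.58 F [-0.66  0.25 -1.  ] M [-0.03  0.01 -0.04] w 49.2 tilt [ 6.e-04  1.e-04 -1.e+00]
shift [ 0.83 -0.82  6.15] roll -0.024313818119765074
cassette now: front edge, right edge(front part)
(np.float64(1.0), np.float64(8.3), [-0.17, -0.99], [51, 51, 52, 52, 50, 48, 47, 46, 48, 51, 55, 59, 62, 64, 65, 66, 65])
(np.float64(-0.75), np.float64(-10.0), [0.99, -0.16], [65, 65, 65, 64, 62, 59, 54, 49, 45, 42, 41, 41, 42, 42, 41, 39, 38])
cassette at start
(np.float64(-0.5), np.float64(-13.6), [0.18, -0.98], [102, 102, 101, 100, 97, 93, 88, 81, 74, 69, 67, 66, 67, 68, 68, 68, 69])
(np.float64(0.25), np.float64(11.5), [0.99, 0.16], [68, 68, 68, 68, 69, 70, 72, 76, 81, 87, 92, 97, 100, 101, 102, 102, 102])
```

Call:
{"api": "drive_tool", "payload": {
  "targets": [
    [1,2.5,-2.4,0,0],
    [1,2.5,-2.4,0,0],
    [1,2.5,-2.4,0,0]
  ]
}}

```text
clock: 8.65
position: [521.6, 125.1, 24.2]
ee_rot: [-0.092, 0.996, 0.0, 0.0]
contact_force: [0.7, -0.5, -0.3]
gripper_width: 49.0
grasp_force: 62.7
```

```bash
python3 go.py; cat > e2.py <<'E'
from edge import *
# where the camera sees the held cassette: expected pose is the bay target itself
ims=[arm.get_image("top").astype(float) for _ in range(3)];im=np.mean(ims,0)
z=arm.read_state()["position"][2]+37.7
for e in edges(im,"top",[523.6,127.0,.185],[([-39,-23,z+28],[-39,10,z+28]),([-37,-25,z+28],[-20,-25,z+28]),([-37,-25,z+28],[-30,-25,z+28]),([-25,-25,z+28],[-18,-25,z+28])],3):print(e)
i0=cv2.imread("pics/top0.png")
g=i0.astype(float);sat=g[...,2]-g[...,0] # orange pads
for b in((212,182,228,194),(217,206,232,216)):
    w=np.clip(sat[b[1]:b[3],b[0]:b[2]]-12,0,None);yy,xx=np.mgrid[b[1]:b[3],b[0]:b[2]];print("pad",(w*xx).sum()/w.sum(),(w*yy).sum()/w.sum())
print("pads mid expected",proj("top",[[523.6,127,42]]))
E
python3 e2.py
```

```text
t 8.65 pos [521.64 125.15  24.19] yawY 100.57 F [ 0.75 -0.46 -0.26] M [-0.06  0.    0.06] w 49.0 tilt [ 6.e-04  3.e-04 -1.e+00]
(np.float64(0.25), np.float64(8.0), [-0.17, -0.99], [52, 52, 51, 49, 49, 51, 55, 59, 62, 64, 66, 66, 66])
(np.float64(-0.25), np.float64(-8.8), [0.99, -0.16], [66, 66, 65, 64, 61, 57, 53, 49, 46, 45, 44, 42, 41])
(np.float64(3.0), np.float64(-7.1), [0.99, -0.16], [66, 65, 64, 63, 61, 57, 54, 52, 51, 51, 51, 49, 46])
(np.float64(0.0), np.float64(-11.9), [0.99, -0.16], [65, 66, 65, 64, 61, 57, 51, 46, 41, 37, 36, 35, 35])
pad 220.60591133004925 187.51970443349754
pad 224.4402985074627 210.9502487562189
pads mid expected [[222.65496944 199.20176262]]
```

Call:
{"api": "drive_tool", "payload": {
  "targets": [
    [1,0.4,-0.3,2,0],
    [1,0.4,-0.3,4,0],
    [1,0.4,-0.3,5,0],
    [1,0.4,-0.3,6,0],
    [1,0.4,-0.3,7,0],
    [1,0.4,-0.3,7,0]
  ]
}}

```text
clock: 9.4
position: [521.3, 124.7, 17.6]
ee_rot: [-0.092, 0.996, -0.0, 0.0]
contact_force: [-2.2, -0.5, 5.6]
gripper_width: 49.0
grasp_force: 63.7
```

```bash
python3 go.py
```

```text
t 9.4 pos [521.3  124.75  17.64] yawY 100.59 F [-2.21 -0.51  5.64] M [-0.13  0.69 -0.02] w 49.0 tilt [ 0.e+00 -4.e-04 -1.e+00]
```

There is contact at guide level, 5.6 N, with the moment placing it on the front edge. I slide slightly toward the back.

Call:
{"api": "drive_tool", "payload": {
  "targets": [
    [1,0,0,-0.5,0],
    [1,-0.5,0,-0.5,0],
    [1,-1.0,0,-0.5,0],
    [1,-1.0,0,-0.5,0]
  ]
}}

```text
clock: 9.8
position: [522.5, 125.1, 17.0]
ee_rot: [-0.092, 0.996, 0.0, 0.0]
contact_force: [0.4, -0.4, -0.9]
gripper_width: 49.0
grasp_force: 62.8
```

```bash
python3 go.py
```

```text
t 9.8 pos [522.45 125.11  17.03] yawY 100.58 F [ 0.37 -0.36 -0.93] M [ 0.04 -0.01  0.  ] w 49.0 tilt [ 6.e-04  4.e-04 -1.e+00]
```

Call:
{"api": "drive_tool", "payload": {
  "targets": [
    [1,0,0,1,0],
    [1,0,0,2,0],
    [1,0,0,3,0],
    [1,0,0,3,0]
  ]
}}

```text
clock: 10.2
position: [522.1, 124.9, 14.0]
ee_rot: [-0.092, 0.996, -0.0, -0.0]
contact_force: [-0.3, 0.1, -0.8]
gripper_width: 49.2
grasp_force: 62.8
```

```bash
python3 go.py
```

```text
t 10.2 pos [522.06 124.91  13.97] yawY 100.57 F [-0.26  0.08 -0.81] M [ 0.03 -0.02  0.03] w 49.2 tilt [-4.e-04 -2.e-04 -1.e+00]
```

Clear: no force at 3 mm below guide level. I keep going down.

Call:
{"api": "drive_tool", "payload": {
  "targets": [
    [1,0,0,1.5,0],
    [1,0,0,3,0],
    [1,0,0,4.5,0],
    [1,0,0,6,0],
    [1,0,0,7,0],
    [1,0,0,7,0]
  ]
}}

```text
clock: 10.8
position: [522.0, 124.9, 7.1]
ee_rot: [-0.092, 0.996, -0.0, -0.0]
contact_force: [-0.6, -0.1, -0.7]
gripper_width: 49.5
grasp_force: 62.8
```

```bash
python3 go.py
```

```text
t 10.8 pos [522.05 124.9    7.13] yawY 100.57 F [-0.59 -0.1  -0.72] M [0.03 0.05 0.04] w 49.5 tilt [-4.e-04 -2.e-04 -1.e+00]
```

Call:
{"api": "drive_tool", "payload": {
  "targets": [
    [1,0,0,1,0],
    [1,0,0,2,0],
    [1,0,0,2.7,0],
    [1,0,0,2.7,0]
  ]
}}

```text
clock: 11.2
position: [522.1, 124.9, 4.5]
ee_rot: [-0.092, 0.996, -0.0, -0.0]
contact_force: [0.9, -0.7, -1.4]
gripper_width: 49.2
grasp_force: 62.8
```

Call:
{"api": "drive_tool", "payload": {
  "targets": [
    [-0.3,0,0,0,0],
    [-0.5,0,0,0,0],
    [-0.5,0,0,0,0],
    [-0.5,0,0,0,0],
    [-0.5,0,0,0,0]
  ]
}}

```text
clock: 11.7
position: [522.2, 125.0, 4.6]
ee_rot: [-0.092, 0.996, 0.0, 0.0]
contact_force: [0.5, 0.5, 0.8]
gripper_width: 64.0
grasp_force: 0.0
```

```bash
python3 go.py
```

```text
t 11.7 pos [522.2  124.96   4.64] yawY 100.57 F [0.46 0.55 0.8 ] M [ 0.05 -0.01 -0.02] w 64.0 tilt [ 1.e-04  0.e+00 -1.e+00]
```

Released at 64 mm, no residual force. I'll rise, close, and check the seating before going over behind the lid.

Call:
{"api": "drive_tool", "payload": {
  "targets": [
    [-0.5,0,0,-15,0],
    [-0.5,0,0,-50,0],
    [0,0,0,-95,0],
    [1,0,0,-145,0],
    [1,0,0,-195,0],
    [1,-40,0,-195,0],
    [1,-85,0,-195,0],
    [1,-130,0,-195,0],
    [1,-165,0,-195,0],
    [1,-175,0,-195,0],
    [1,-175,0,-195,0],
    [1,-175,0,-195,0]
  ]
}}

```text
clock: 12.9
position: [693.6, 156.9, 199.1]
ee_rot: [-0.092, 0.996, -0.0, -0.001]
contact_force: [0.2, 0.1, -0.0]
gripper_width: -0.1
grasp_force: 0.0
```

```bash
python3 go.py; python3 - <<'E'
from h import *
t,s=arm.get_image("top"),arm.get_image("side")
cv2.imwrite("pics/t5.png",t);cv2.imwrite("pics/s5.png",s)
f=lambda im,x,y,w,h,k:cv2.convertScaleAbs(cv2.resize(im[y:y+h,x:x+w],None,fx=k,fy=k,interpolation=cv2.INTER_CUBIC),alpha=1.9)
o=np.zeros((480,800,3),np.uint8);a=f(t,180,130,80,100,4);o[:400,:320]=a;b=f(s,150,130,158,160,3);o[:480,324:798]=b
cv2.imwrite("pics/seat.png",o)
E
```

```text
t 12.9 pos [693.61 156.93 199.06] yawY 100.57 F [ 0.2   0.14 -0.01] M [0.03 0.04 0.03] w -0.1 tilt [-1.3e-03 -4.0e-04 -1.0e+00]
```

View pics/seat.png

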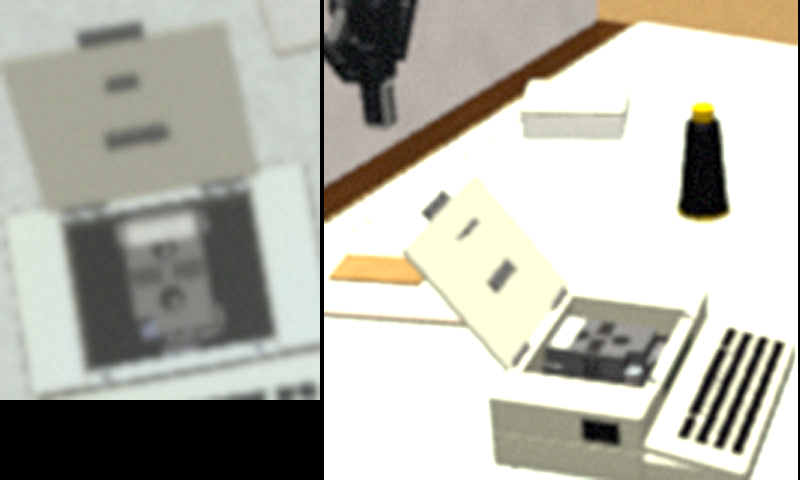

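The picture shows the cassette sitting down between the guides, notch at the block; the lid lip is at about (188,198) in the side view and the fingertip at (170,172). Next I get the tip height from that.

```bash
python3 - <<'E'
from fit import *
for z in(199,220,230,235,240):print(z,proj("side",[[693.6,156.9,z]]).round(1).tolist())
b=[522.1,124.9,.1845]
for a in(2.1,2.2,2.3,2.35):
    P=T(b,[[52-128*np.cos(a),0,73+128*np.sin(a)]]);print(a,P.round(0).tolist(),proj("side",P).round(1).tolist(),proj("top",P).round(1).tolist())
E
```

```text
199 [[169.7, 185.4]]
220 [[168.7, 177.2]]
230 [[168.2, 173.3]]
235 [[168.0, 171.3]]
240 [[167.8, 169.3]]
2.1 [[637.0, 146.0, 183.0]] [[192.9, 193.9]] [[208.9, 144.0]]
2.2 [[647.0, 148.0, 176.0]] [[189.0, 196.1]] [[208.7, 140.5]]
2.3 [[657.0, 150.0, 168.0]] [[185.4, 198.7]] [[208.5, 137.4]]
2.35 [[662.0, 151.0, 164.0]] [[183.8, 200.1]] [[208.5, 136.0]]
```

The tip sits 36 mm above the reported TCP, and the lid is at about 2.25 rad. I go down behind the lid and push it gently forward.

Call:
{"api": "drive_tool", "payload": {
  "targets": [
    [1,0,0,40,0],
    [1,0,0,80,0],
    [1,5,0,84,0],
    [1,12,0,84,0],
    [1,18,0,84,0],
    [1,24,0,84,0],
    [1,30,0,84,0],
    [1,36,0,84,0],
    [1,42,0,84,0],
    [1,48,0,84,0]
  ]
}}

```text
clock: 14.0
position: [648.7, 148.9, 118.1]
ee_rot: [-0.092, 0.996, 0.001, 0.003]
contact_force: [4.2, 0.7, 3.2]
gripper_width: 0.2
grasp_force: 1.8
```

```bash
python3 go.py
```

```text
t 14.0 pos [648.73 148.91 118.12] yawY 100.6 F [4.21 0.71 3.24] M [ 0.19 -0.86  0.01] w 0.2 tilt [ 0.006  0.002 -1.   ]
```

Call:
{"api": "drive_tool", "payload": {
  "targets": [
    [1,5,0,-3,0],
    [1,10,0,-6,0],
    [1,15,0,-9,0],
    [1,20,0,-11,0],
    [1,25,0,-13,0],
    [1,30,0,-15,0],
    [1,35,0,-17,0],
    [1,40,0,-19,0],
    [1,45,0,-20,0],
    [1,50,0,-20,0]
  ]
}}

```text
clock: 15.0
position: [597.9, 139.1, 136.2]
ee_rot: [-0.092, 0.996, 0.0, 0.001]
contact_force: [1.8, -0.0, 1.5]
gripper_width: 0.0
grasp_force: 0.7
```

```bash
python3 go.py
```

```text
t 15.0 pos [597.89 139.06 136.2 ] yawY 100.59 F [ 1.82 -0.05  1.46] M [ 0.02 -0.39  0.01] w 0.0 tilt [ 1.1e-03  2.0e-04 -1.0e+00]
```

Call:
{"api": "drive_tool", "payload": {
  "targets": [
    [1,7,0,-3,0],
    [1,14,0,-5,0],
    [1,19.5,0,-6,0],
    [1,27,0,-5,0],
    [1,35,0,-3.5,0],
    [1,42.5,0,-1.5,0],
    [1,50,0,1,0],
    [1,57,0,4.5,0],
    [1,64.5,0,8,0],
    [1,71,0,12.5,0],
    [1,77.5,0,17,0],
    [1,83.5,0,22,0]
  ]
}}

```text
clock: 16.2
position: [515.0, 123.5, 113.0]
ee_rot: [-0.092, 0.996, -0.0, -0.0]
contact_force: [1.6, -1.6, 0.7]
gripper_width: -0.1
grasp_force: 0.8
```

```bash
python3 go.py
```

```text
t 16.2 pos [515.04 123.49 113.03] yawY 100.57 F [ 1.62 -1.62  0.69] M [-0.21 -0.39  0.05] w -0.1 tilt [-6.e-04 -4.e-04 -1.e+00]
```

Call:
{"api": "drive_tool", "payload": {
  "targets": [
    [1,6.5,0,3,0],
    [1,10.5,0,7,0],
    [1,14.5,0,11,0],
    [1,18.5,0,14.7,0],
    [1,22.5,0,18.3,0],
    [1,26.5,0,22.4,0],
    [1,30.5,0,26.5,0],
    [1,34,0,31,0],
    [1,37.5,0,36,0],
    [1,44.5,0,42,0],
    [1,50.5,0,47,0]
  ]
}}

```text
clock: 17.3
position: [465.3, 114.2, 66.0]
ee_rot: [-0.092, 0.996, -0.0, -0.0]
contact_force: [0.6, 1.1, 0.2]
gripper_width: 0.3
grasp_force: 0.4
```

```bash
python3 go.py
```

```text
t 17.3 pos [465.29 114.22  65.99] yawY 100.56 F [0.56 1.07 0.22] M [ 0.04 -0.27  0.06] w 0.3 tilt [-7.e-04 -3.e-04 -1.e+00]
```

Call:
{"api": "drive_tool", "payload": {
  "targets": [
    [1,3,0,-5,0],
    [1,10,0,-5,0],
    [1,17,0,-5,0],
    [1,17,0,0,0],
    [1,17,0,5,0],
    [1,17,0,10,0],
    [1,17,0,14,0],
    [1,17,0,17,0],
    [1,17,0,17,0]
  ]
}}

```text
clock: 18.2
position: [449.4, 111.3, 49.1]
ee_rot: [-0.092, 0.996, -0.0, -0.0]
contact_force: [0.4, -0.2, 0.7]
gripper_width: -0.0
grasp_force: 0.0
```

```bash
python3 go.py 448.4 111.1 40 100.57
```

```text
t 18.2 pos [449.43 111.34  49.13] yawY 100.57 F [ 0.4  -0.23  0.74] M [ 0.01 -0.03 -0.01] w -0.0 tilt [-6.e-04 -4.e-04 -1.e+00]
shift [ 1.05 -0.04  9.13] roll 0.002684466638925187
```

Call:
{"api": "drive_tool", "payload": {
  "targets": [
    [1,1,0,1,0],
    [1,1,0,2,0],
    [1,1,0,3,0],
    [1,1,0,3,0]
  ]
}}

```text
clock: 18.6
position: [449.4, 111.5, 47.4]
ee_rot: [-0.092, 0.996, 0.0, 0.001]
contact_force: [0.1, -0.3, 4.5]
gripper_width: 0.1
grasp_force: 2.1
```

```bash
python3 go.py
```

```text
t 18.6 pos [449.36 111.53  47.38] yawY 100.61 F [ 0.06 -0.26  4.49] M [-0.19 -0.17 -0.01] w 0.1 tilt [ 2.e-03  7.e-04 -1.e+00]
```

Call:
{"api": "drive_tool", "payload": {
  "targets": [
    [1,0,0,1,0],
    [1,0,0,2,0],
    [1,0,0,3,0],
    [1,0,0,3,0]
  ]
}}

```text
clock: 19.0
position: [449.1, 111.5, 43.8]
ee_rot: [-0.092, 0.996, 0.0, 0.001]
contact_force: [1.5, -0.3, 2.0]
gripper_width: -0.4
grasp_force: 1.2
```

```bash
python3 go.py
```

```text
t 19.0 pos [449.06 111.47  43.78] yawY 100.59 F [ 1.53 -0.34  1.96] M [-0.14 -0.47 -0.04] w -0.4 tilt [ 1.3e-03  6.0e-04 -1.0e+00]
```

Call:
{"api": "drive_tool", "payload": {
  "targets": [
    [1,0,0,0.7,0],
    [1,0,0,1.4,0],
    [1,0,0,2,0],
    [1,0,0,2,0]
  ]
}}

```text
clock: 19.4
position: [448.6, 111.4, 41.5]
ee_rot: [-0.092, 0.996, 0.0, 0.0]
contact_force: [0.8, -0.6, 2.2]
gripper_width: 0.4
grasp_force: 1.0
```

```bash
python3 go.py
```

```text
t 19.4 pos [448.61 111.39  41.54] yawY 100.57 F [ 0.83 -0.57  2.21] M [ 0.16 -0.48 -0.04] w 0.4 tilt [ 3.e-04  3.e-04 -1.e+00]
```

Call:
{"api": "drive_tool", "payload": {
  "targets": [
    [1,0,0,0.5,0],
    [1,0,0,1,0],
    [1,0,0,1,0]
  ]
}}

```text
clock: 19.7
position: [448.6, 111.4, 40.6]
ee_rot: [-0.092, 0.996, 0.0, 0.0]
contact_force: [2.2, 0.7, 3.1]
gripper_width: -0.1
grasp_force: 1.2
```

```bash
python3 go.py
```

```text
t 19.7 pos [448.61 111.38  40.64] yawY 100.58 F [2.21 0.74 3.07] M [ 0.1  -0.56 -0.04] w -0.1 tilt [ 3.e-04  3.e-04 -1.e+00]
```

Call:
{"api": "drive_tool", "payload": {
  "targets": [
    [1,0,0,0.5,0],
    [1,0,0,1,0],
    [1,0,0,1,0]
  ]
}}

```text
clock: 20.0
position: [448.6, 111.4, 40.1]
ee_rot: [-0.092, 0.996, 0.0, 0.0]
contact_force: [0.2, 0.5, 6.1]
gripper_width: -0.2
grasp_force: 3.3
```

```bash
python3 go.py
```

```text
t 20.0 pos [448.64 111.38  40.12] yawY 100.59 F [0.19 0.46 6.13] M [ 0.22 -0.11  0.  ] w -0.2 tilt [ 4.e-04  2.e-04 -1.e+00]
```

Call:
{"api": "drive_tool", "payload": {
  "targets": [
    [1,0,0,0.5,0],
    [1,0,0,1,0],
    [1,0,0,1,0]
  ]
}}

```text
clock: 20.3
position: [448.6, 111.4, 39.6]
ee_rot: [-0.092, 0.996, 0.0, 0.0]
contact_force: [-0.5, 1.1, 10.2]
gripper_width: -0.1
grasp_force: 5.1
```

```bash
python3 go.py
```

```text
t 20.3 pos [448.61 111.36  39.57] yawY 100.61 F [-0.53  1.15 10.16] M [0.24 0.3  0.03] w -0.1 tilt [ 5.e-04  1.e-04 -1.e+00]
```

10 N and rising on the stiff pins; finer steps now.

Call:
{"api": "drive_tool", "payload": {
  "targets": [
    [1,0,0,0.2,0],
    [1,0,0,0.4,0],
    [1,0,0,0.4,0]
  ]
}}

```text
clock: 20.6
position: [448.6, 111.4, 39.4]
ee_rot: [-0.092, 0.996, 0.0, 0.0]
contact_force: [-1.6, 0.4, 12.8]
gripper_width: -0.3
grasp_force: 6.2
```

```bash
python3 go.py
```

```text
t 20.6 pos [448.62 111.35  39.44] yawY 100.61 F [-1.58  0.42 12.81] M [0.2  0.52 0.04] w -0.3 tilt [ 6.e-04  1.e-04 -1.e+00]
```

Call:
{"api": "drive_tool", "payload": {
  "targets": [
    [1,0,0,0.2,0],
    [1,0,0,0.4,0],
    [1,0,0,0.4,0]
  ]
}}

```text
clock: 20.9
position: [448.7, 111.4, 39.3]
ee_rot: [-0.093, 0.996, 0.0, 0.0]
contact_force: [-2.6, -0.2, 14.5]
gripper_width: -0.0
grasp_force: 7.0
```

```bash
python3 go.py
```

```text
t 20.9 pos [448.66 111.38  39.26] yawY 100.62 F [-2.62 -0.22 14.53] M [ 0.21  0.71 -0.01] w -0.0 tilt [ 8.e-04  1.e-04 -1.e+00]
```

Call:
{"api": "drive_tool", "payload": {
  "targets": [
    [1,0,0,0.15,0],
    [1,0,0,0.3,0],
    [1,0,0,0.3,0]
  ]
}}

```text
clock: 21.2
position: [448.6, 111.3, 39.1]
ee_rot: [-0.093, 0.996, -0.0, 0.0]
contact_force: [-2.9, 0.9, 14.6]
gripper_width: 0.1
grasp_force: 7.8
```

```bash
python3 go.py
```

```text
t 21.2 pos [448.63 111.33  39.11] yawY 100.62 F [-2.91  0.88 14.6 ] M [0.24 0.93 0.  ] w 0.1 tilt [ 7.e-04  0.e+00 -1.e+00]
```

Call:
{"api": "drive_tool", "payload": {
  "targets": [
    [1,0,0,-1,0],
    [1,0,0,-3,0],
    [1,0,0,-10,0],
    [1,0,0,-50,0],
    [1,40,0,-100,0],
    [1,70,0,-150,0],
    [1,70,0,-150,0],
    [1,70,0,-150,0],
    [1,70,0,-150,0]
  ]
}}

```text
clock: 22.1
position: [378.9, 98.1, 187.1]
ee_rot: [-0.092, 0.996, 0.0, -0.0]
contact_force: [0.7, -1.2, -0.5]
gripper_width: 0.1
grasp_force: 0.0
```

```bash
python3 go.py; python3 - <<'E'
from fit import *
t,s=arm.get_image("top"),arm.get_image("side")
cv2.imwrite("pics/t9.png",t);cv2.imwrite("pics/s9.png",s)
b=[522.1,124.9,.1845]
for a in(0,.008,.03,.06):print(a,proj("side",T(b,[[52-133*np.cos(a),20,73+133*np.sin(a)],[52-133*np.cos(a),-20,73+133*np.sin(a)]])).round(2).tolist())
f=lambda im,x,y,w,h,k:cv2.convertScaleAbs(cv2.resize(im[y:y+h,x:x+w],None,fx=k,fy=k,interpolation=cv2.INTER_CUBIC),alpha=1.8)
o=np.zeros((540,800,3),np.uint8);a=f(s,195,210,120,90,4);o[:360,:480]=a;c=f(t,180,165,80,100,4);o[:400,480:800]=c
cv2.imwrite("pics/fin.png",o)
E
```

```text
t 22.1 pos [378.94  98.11 187.15] yawY 100.57 F [ 0.74 -1.21 -0.49] M [ 0.03 -0.   -0.03] w 0.1 tilt [-8.e-04  2.e-04 -1.e+00]
0 [[272.15, 249.32], [276.54, 240.67]]
0.008 [[272.14, 248.93], [276.53, 240.29]]
0.03 [[272.11, 247.86], [276.51, 239.24]]
0.06 [[272.02, 246.4], [276.43, 237.8]]
```

View pics/fin.png

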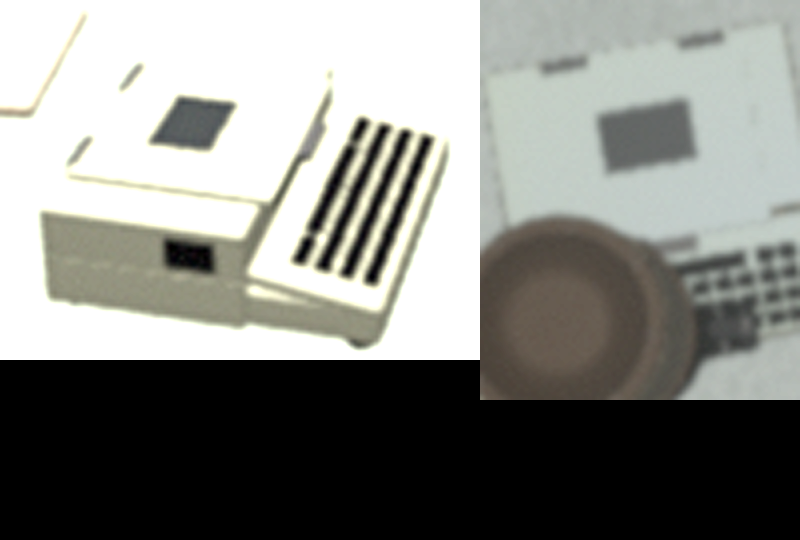

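The lid lies shut with the lip at about (274,245). I'll feel whether it is truly latched: a sprung-back lip would sit at least 1 mm higher.

Call:
{"api": "drive_tool", "payload": {
  "targets": [
    [1,-30,0,50,0],
    [1,-70,0,90,0],
    [1,-70,0,125,0],
    [1,-70,0,140,0],
    [1,-70,0,144,0],
    [1,-70,0,146.5,0],
    [1,-70,0,147.3,0],
    [1,-70,0,147.3,0],
    [1,-70,0,147.3,0]
  ]
}}

```text
clock: 23.1
position: [448.8, 111.4, 40.4]
ee_rot: [-0.092, 0.996, 0.0, 0.0]
contact_force: [0.5, -0.2, 0.3]
gripper_width: 0.0
grasp_force: 0.0
```

```bash
python3 go.py
```

```text
t 23.1 pos [448.85 111.38  40.37] yawY 100.57 F [ 0.48 -0.18  0.32] M [ 0.   -0.01  0.04] w 0.0 tilt [ 8.e-04  5.e-04 -1.e+00]
```

Call:
{"api": "drive_tool", "payload": {
  "targets": [
    [1,0,0,0.4,0],
    [1,0,0,0.8,0],
    [1,0,0,0.8,0]
  ]
}}

```text
clock: 23.4
position: [448.9, 111.5, 39.8]
ee_rot: [-0.092, 0.996, 0.0, 0.0]
contact_force: [-1.3, -0.1, 3.4]
gripper_width: -0.1
grasp_force: 1.7
```

```bash
python3 go.py
```

```text
t 23.4 pos [448.89 111.5   39.84] yawY 100.59 F [-1.26 -0.13  3.42] M [-0.02  0.19 -0.  ] w -0.1 tilt [ 9.e-04  4.e-04 -1.e+00]
```

Call:
{"api": "drive_tool", "payload": {
  "targets": [
    [1,0,0,0.3,0],
    [1,0,0,0.6,0],
    [1,0,0,0.9,0],
    [1,0,0,0.9,0]
  ]
}}

```text
clock: 23.8
position: [448.9, 111.5, 39.6]
ee_rot: [-0.092, 0.996, 0.0, 0.001]
contact_force: [-2.5, 0.5, 9.5]
gripper_width: 0.2
grasp_force: 4.8
```

```bash
python3 go.py
```

```text
t 23.8 pos [448.89 111.49  39.58] yawY 100.61 F [-2.5   0.48  9.45] M [0.06 0.82 0.01] w 0.2 tilt [ 1.1e-03  3.0e-04 -1.0e+00]
```

Call:
{"api": "drive_tool", "payload": {
  "targets": [
    [1,0,0,0.3,0],
    [1,0,0,0.6,0],
    [1,0,0,0.8,0],
    [1,0,0,0.8,0]
  ]
}}

```text
clock: 24.2
position: [448.9, 111.5, 39.3]
ee_rot: [-0.093, 0.996, 0.0, 0.001]
contact_force: [-5.0, 0.7, 13.1]
gripper_width: 0.0
grasp_force: 6.8
```

```bash
python3 go.py
```

```text
t 24.2 pos [448.92 111.51  39.28] yawY 100.63 F [-5.    0.75 13.1 ] M [0.07 1.28 0.05] w 0.0 tilt [ 1.3e-03  3.0e-04 -1.0e+00]
```

Call:
{"api": "drive_tool", "payload": {
  "targets": [
    [1,0,0,0.2,0],
    [1,0,0,0.4,0],
    [1,0,0,0.4,0]
  ]
}}

```text
clock: 24.5
position: [448.9, 111.5, 39.1]
ee_rot: [-0.093, 0.996, 0.0, 0.001]
contact_force: [-4.0, 0.5, 14.5]
gripper_width: -0.2
grasp_force: 7.7
```

```bash
python3 go.py
```

```text
t 24.5 pos [448.93 111.51  39.12] yawY 100.63 F [-3.99  0.53 14.54] M [ 0.07  1.44 -0.06] w -0.2 tilt [ 1.3e-03  3.0e-04 -1.0e+00]
```

Call:
{"api": "drive_tool", "payload": {
  "targets": [
    [1,0.3,0,0,0],
    [1,0.5,0,0.2,0],
    [1,0.5,0,0.4,0],
    [1,0.5,0,0.4,0]
  ]
}}

```text
clock: 24.9
position: [449.0, 111.5, 39.0]
ee_rot: [-0.093, 0.996, 0.0, 0.001]
contact_force: [-4.4, 0.6, 16.2]
gripper_width: 0.3
grasp_force: 8.3
```

```bash
python3 go.py
```

```text
t 24.9 pos [448.96 111.52  39.04] yawY 100.65 F [-4.36  0.56 16.23] M [-0.09  1.25  0.01] w 0.3 tilt [ 2.4e-03  5.0e-04 -1.0e+00]
```

16 N reached. I'll compare the lid's edge in the side view pressed and released to prove the latch.

```bash
python3 - <<'E'
from h import *
im=np.mean([arm.get_image("side").astype(float) for _ in range(6)],0);np.save("pressed.npy",im)
E
```

Call:
{"api": "drive_tool", "payload": {
  "targets": [
    [1,0,0,-1,0],
    [1,0,0,-3,0],
    [1,0,0,-10,0],
    [1,0,0,-50,0],
    [1,40,0,-100,0],
    [1,70,0,-150,0],
    [1,70,0,-150,0],
    [1,70,0,-150,0]
  ]
}}

```text
clock: 26.0
position: [379.5, 98.9, 190.0]
ee_rot: [-0.093, 0.996, 0.002, 0.003]
contact_force: [0.7, 1.1, -0.3]
gripper_width: -0.2
grasp_force: 0.0
```

```bash
python3 go.py; python3 - <<'E'
from edge import *
rel=np.mean([arm.get_image("side").astype(float) for _ in range(6)],0);pr=np.load("pressed.npy")
s9=cv2.imread("pics/s9.png").astype(float);b=[522.1,124.9,.1845]
def shift(im,a,c):
    P=T(b,np.linspace(a,c,60));q=proj("side",P);k=np.arange(-4,4.01,.1)
    pts=q[:,None]+k[None,:,None]*np.array([0,1.]);g=im.mean(2)
    return k,map_coordinates(g,[pts[...,1],pts[...,0]],order=1).mean(0)
for nm,a,c in(("near edge, front",[-70,70,73],[-35,70,73]),("near edge, hinge",[20,70,73],[50,70,73])):
    k,r=shift(pr,a,c)
    for n,i in(("released",rel),("first release",s9)):
        _,m=shift(i,a,c);e=[((m[15:-15]-r[15+j:len(r)-15+j])**2).mean() for j in range(-14,15)]
        j=int(np.argmin(e));print(nm,n,"shift px (pressed relative)",(j-14)*.1,"rms",round(min(e)**.5,2),"contrast",round(np.ptp(r)))
for a in(0,.008,.02):print(a,proj("side",T(b,[[52-105*np.cos(a),70,73+105*np.sin(a)]])).round(2))
E
```

```text
t 26.0 pos [379.49  98.87 190.05] yawY 100.64 F [ 0.72  1.12 -0.26] M [ 0.04  0.05 -0.04] w -0.2 tilt [ 0.0061  0.0045 -1.    ]
near edge, front released shift px (pressed relative) 0.30000000000000004 rms 0.59 contrast 57
near edge, front first release shift px (pressed relative) 0.30000000000000004 rms 0.7 contrast 57
near edge, hinge released shift px (pressed relative) 0.1 rms 1.22 contrast 52
near edge, hinge first release shift px (pressed relative) 0.1 rms 1.15 contrast 52
0 [[254.32 259.2 ]]
0.008 [[254.31 258.89]]
0.02 [[254.28 258.42]]
```

On re-pressing there was no force at 40.37 and only 3.4 N at 39.84. The first press already took 6 N at 40.12, so the hook is holding the springs down. The peak of about 16 N was well past the 13 N snap. I let the arm settle, then hand in.

Call:
{"api": "drive_tool", "payload": {
  "targets": [
    [1,0,0,0,0],
    [1,0,0,0,0],
    [1,0,0,0,0],
    [1,0,0,0,0]
  ]
}}

```text
clock: 26.7
position: [379.2, 98.2, 186.8]
ee_rot: [-0.092, 0.996, -0.0, -0.0]
contact_force: [0.1, 0.2, -0.9]
gripper_width: 0.1
grasp_force: 0.0
```

```bash
python3 -c "
from bench import arm
print(arm.job_done())"
```

```text
the job is handed in; nothing more can be done
None
```

The job is handed in at 26.7 s: the cassette sits in the bay the right way round, and the lid is shut and judged latched by feel (about 17 N peak measured; the pictures alone couldn't prove the latch).

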